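Lock the wreath holder's pin with its spring clip

TASK

On the green wreath holder, gently push the red-knobbed pin fully home, then take the orange-tabbed spring clip out of its wooden block and push its straight leg down through the hole across the pin's free end until the bow springs over and hugs the pin. Feel your way and never force it, leave the clip standing roughly upright in the locked pin, let go, and disturb nothing else.

Things in the scene. Friction and masses are not known exactly. Their poses are not given: they have to be found in the camera images.
- holder: Wreath holder, fixed: green base 130 x 130 mm, two steel cheeks (8 mm thick, 44 mm wide, 105 mm high), and to its +x a green arm bearing a twig wreath (200 mm across, top 125 mm high). Origin on the table midway between the cheeks, z up. The pin lies along its y, 85 mm above the table: red knob on the -y side, free end with the hole on the +y side.
- knob_home (a point): Centre of the knob's flat end face (28 mm across, facing the holder's -y) when the pin is fully home; with the pin out by d the face is d further towards -y. Fixed to the holder, axes as the holder's.
- pin_out (a joint): How far the pin is pulled out, m: 0 = fully home (shoulder on the cheek), at most 0.030. Push the knob along the holder's +y; about 3 N of friction, stays where left. The steel pin, 20 mm diameter, also rolls about its length, up to 63 degrees either way, stiffly (0.06 N m, i.e. 6 N at its surface).
- pin_seat (a point): Centre of the cross hole, on the pin's axis, when the pin is fully home: 16 mm beyond the +y cheek's outer face; the pin's end is 17 mm further along +y. Fixed to the holder, axes as the holder's. The hole is 8 mm wide and runs right through the pin, square to its length. In use it should stand upright.
- pin_top (a point): Top of the pin, 10 mm above pin_seat, fixed to the holder. The pin was left rolled, which is not reported: the hole leans to the holder's +x or -x by an unknown 0 to 46 degrees, so its mouth lies up to 7 mm to either side of here. A leg tip dipped in the mouth sinks 1.5 mm or more below the pin's round surface; drawn sideways it carries the mouth with it and rolls the pin upright.
- clip: R-clip of 6 mm round steel wire, about 60 g, standing leg down in the block's slot, its tab resting on the block. Origin at the flat-cut tip of the straight leg; z up the leg, x from leg to bow, y across the clip (to lie along the pin). Leg 66 mm long below the orange tab. The bow may lie on either side of the pin. Lift it 70 mm or more to clear the slot.
- clip_tab (a point): Grip point in the orange tab, 88 mm above the leg tip, axes as the clip's. The tab is 24 mm (clip x) by 16 mm (y) by 36 mm high, its underside 66 mm and its top 102 mm above the leg tip. Grip it across its 24 mm (along clip x).
- clip_waist (a point): Point on the straight leg, 32 mm above its tip, that lies at the hole's centre once the bow has sprung over; axes as the clip's.
- clip_nose (a point): Narrow lower part of the bow, 20 mm above the leg tip, that snaps under the pin. The bow hangs from the tab's underside, is widest (x = 17 mm) at z = 32, narrows here and flares to x = 18 mm at its free end, z = 8 mm.
- clip_bow (a joint): How far the spring bow is bent open, rad: 0 relaxed, below 0.05 hugging the pin, about 0.13 while its nose passes the pin's side. The bow meets the pin when the leg tip is about 7 mm below the pin's axis; the push rises to about 10 to 15 N in the next 14 mm, then drops as the bow springs over.
- block: Wooden clip block, 75 x 55 mm, 80 mm high, fixed to the table; origin under its centre. Slot for the clip in its top.
- bead_tub: Clear tub of gold beads, 104 mm across, 55 mm high; bystander.
- pearl_tub: Clear tub of rose and pearl beads, 120 mm across, 60 mm high; bystander.
- glue_gun: Grey glue gun lying on its side, 170 mm long, 34 mm high; bystander.
- wire_spool: Copper spool, 56 mm across, 40 mm high; bystander.

How it is judged:
By the outcome, as a careful person would: the job done as asked, in the order asked, and still so for the second after the job is handed in, with the robot touching nothing.
It also fails if it takes over 72 s, if anything falls off the work surface, if the arm or the gripper's body presses on something with over 40 N, if the wrist force passes 120 N, or if a joint passes its speed limit or range.

ROBOT

A 6-joint arm with a two-finger parallel gripper is mounted at the origin on the work surface. World frame = base frame: x ahead of the robot, y to its left, z up, the work surface at z = 0. Lengths are in mm, angles in rad, forces in N, time in s.
With the tool pointing down it reaches from about 350 to 775 mm from the base axis. Payload 7.3 kg.
Tool frame: the origin (TCP) lies between the finger pads; the fingertips stand 25 mm ahead of it and the grasp point (between the pads) lies 6 mm ahead of it; z points along the fingers, y is the line along which they close (so a half turn about z gives the same grasp; the last joint's range is limited). The gripper opens to 92 mm and grips with 3 to 60 N. Pads are 19 mm wide; open, the fingers measure 130 mm over their backs; the gripper's body (75 mm by 190 mm) begins 47 mm behind the grasp point.
Start: joints at [1.021, 0.342, 1.524, -0, 1.275, -0.146], TCP at [206.267, 482.8, 251.741] pointing down, gripper open.
Joint ranges: [-2.53, 2.53], [-0.77, 2.02], [0.04, 2.7], [-1, 4.14], [0.28, 2.66], [-3.11, 3.11]. Speed limits (rad/s): [2.57, 2.57, 3.14, 3.14, 3.14, 3.14].

INTERFACE

Orientations are given as [roll, pitch, yaw] about the fixed x, y, z axes, in that order (R = Rz(yaw) Ry(pitch) Rx(roll)).
In Python, from plant import bot gives the robot as it stands.
- The arm moves only by the tool play_rows, never from a script. Its argument "commands" is a list of rows, each an object of numbers: "x", "y", "z": the shift along the tool's x, y, z in m; "twist": the turn about the tool's z in degrees. In form: [{"x": .., "y": .., "z": .., "twist": ..}, ...]. A call has exactly 8 rows; each row is the pose to reach, as a shift and turn from the pose commanded when the call began, along the tool's axes at that moment; what a row does not reach only later rows make up. A row lasts 1/10 s, in which the tool goes at most 50 mm and 8.59 degrees, less where a joint would pass 70% of its speed; a pose out of reach is approached as far as the arm can. A call with a gripper value outside its range is refused whole. "jaw" is the closure, from 0 (fully open) to 1 (shut), set as the call begins (left out, the last holds). The fingers move at their own pace and stop on an object; the grip force is fixed at half the most. Time passes only in rows, so rows that repeat a pose let the fingers close, or fill a call up. It gives the time, the measured TCP pose, the force, the opening and the grip force at its end, in the units of the state.
- bot.get_obs(): the state, without advancing time (a new reading comes with each control period).
- bot.capture(name): name is "scene" or "top" or "wrist"; returns a dict with "pixels" (384x512x3 uint8, red, green, blue), "fx", "fy", "cx", "cy" (pixels), "k1" (the pictures are not rectified: a ray, as slopes to the right and down, at radius r is drawn at 1 + k1 r^2 times it, then the intrinsics apply), "eye" and "rotation" of the camera in the world. Camera axes: x right, y down, z forward; pixel columns grow to the right and rows downward; lengths in mm; the calibration is good to about 2 mm. A picture is of the moment at which its call begins. There is no depth.
- bot.close_job(): hands the job in; it is judged then, once.
The state is a dict: "time": time; "joint_positions": joint angles; "dq": joint speeds; "tau": joint torques, N m; "tool_pos": TCP position; "tcp_rot": TCP orientation; "contact_force": force on the tool from outside, world axes, zero at the start; "moment": the same for the moment, N m; "grip_width": finger opening in mm; "finger_force": force on a finger pad.
Only numpy, scipy, OpenCV 4.12 (cv2) and the standard library are available. Lean on these libraries where they do the work, as an engineer would, in place of code of your own. Each camera call takes 0.05 s, during which the arm holds its last target. There are 200 camera calls.

## Working session

There is one attempt and no reset: what is moved stays moved. The work goes in short steps, Python scripts to look and compute and a tool call to move; the robot and the scene stay as the last step left them, time stands still between calls to the robot, and variables do not carry over. Pictures are saved under pics/ and viewed, at most 10 in all, crops included, and the job is handed in when it is done.

Besides the shell and the picture viewer there is one more tool, called after "Call:" as name([rows], argument=value, ...), one row to a line, values as JSON. play_rows: Moves the arm, as the interface text tells. Its arguments: {"type":"object","properties":{"commands":{"type":"array"},"jaw":{"type":"number"}},"required":["commands"]}

```bash
mkdir -p pics; ls
cat > h.py <<'E'
import numpy as np,cv2,json
from plant import bot
from scipy.spatial.transform import Rotation as R
from scipy.optimize import least_squares
def snap(c,name,crop=None,scale=1):
    d=bot.capture(c); im=d['pixels'][:,:,::-1].copy()
    cv2.imwrite(f'raw_{name}.png',im)
    json.dump({k:np.asarray(v).tolist() for k,v in d.items() if k!='pixels'},open(f'raw_{name}.json','w'))
    save(name,crop,scale)
def save(name,crop=None,scale=1,out=None):
    im=cv2.imread(f'raw_{name}.png')
    if crop: im=im[crop[1]:crop[3],crop[0]:crop[2]]
    cv2.imwrite(f'pics/{out or name}.png',cv2.resize(im,None,fx=scale,fy=scale,interpolation=cv2.INTER_CUBIC))
def cam(name):
    d=json.load(open(f'raw_{name}.json')); d['M']=np.array(d['rotation']); d['eye']=np.array(d['eye'])
    if d['M'].shape!=(3,3): d['M']=R.from_euler('xyz',d['M']).as_matrix()
    return d
def proj(d,P):
    p=(np.asarray(P,float)-d['eye'])@d['M']; s=p[...,:2]/p[...,2:]
    s=s*(1+d['k1']*(s**2).sum(-1,keepdims=True))
    return s*[d['fx'],d['fy']]+[d['cx'],d['cy']]
def ray(d,uv):
    t=(np.array(uv,float)-[d['cx'],d['cy']])/[d['fx'],d['fy']]; s=t.copy()
    for _ in range(20): s=t/(1+d['k1']*(s@s))
    v=d['M']@np.r_[s,1]; return v/np.linalg.norm(v)
def onz(d,uv,z):
    v=ray(d,uv); return d['eye']+v*(z-d['eye'][2])/v[2]
def tri(obs):
    A=np.zeros((3,3));b=np.zeros(3)
    for d,uv in obs:
        v=ray(d,uv);Q=np.eye(3)-np.outer(v,v);A+=Q;b+=Q@d['eye']
    return np.linalg.solve(A,b)
E
python3 - <<'E'
from h import *
print(bot.get_obs())
for c in('scene','top','wrist'): snap(c,c,None,1.5); print(c,json.load(open(f'raw_{c}.json')))
E
```

```text
pics
{'time': 0.0, 'joint_positions': array([ 1.02100985e+00,  3.42701261e-01,  1.52502478e+00, -4.84415905e-06,
        1.27539257e+00, -1.45987082e-01]), 'dq': array([-0.00058583, -0.00129025,  0.00169117,  0.00061881,  0.00068595,
        0.00081498]), 'tau': array([-1.97979352e-03, -4.31248212e+01, -2.44217813e+01,  7.16175302e-02,
        5.61544276e-02, -1.45455815e-04]), 'tool_pos': array([206.05856522, 482.46720728, 251.05336245]), 'tcp_rot': array([-3.14008225e+00, -2.17397527e-04,  2.73779451e+00]), 'contact_force': array([0.34441526, 0.37980607, 0.15291938]), 'moment': array([-0.02285528, -0.01186928,  0.00305997]), 'finger_force': 0.0, 'grip_width': 91.92685619764772}
scene {'fx': 431.837265231677, 'fy': 431.837265231677, 'cx': 254.22082105102223, 'cy': 197.04631279266547, 'k1': -0.018174728766826378, 'eye': [1513.3889082071894, 14.87612859976271, 899.8117107239713], 'rotation': [-2.264073969204625, 0.018441663655839546, 1.5803439086426725]}
top {'fx': 462.55709547627436, 'fy': 462.55709547627436, 'cx': 246.38868673639726, 'cy': 196.80192925354245, 'k1': -0.14900915587999033, 'eye': [418.55755815910834, -9.254135519611188, 1712.0376934515136], 'rotation': [-3.0728850246598727, 0.017109136926439117, -1.580040894370039]}
wrist {'fx': 285.1733043402638, 'fy': 285.1733043402638, 'cx': 255.32764350564207, 'cy': 186.9773601276096, 'k1': -0.0053229479946198454, 'eye': [134.70516867227232, 512.6340828647925, 382.80995480982665], 'rotation': [2.8518820199930444, 0.00032629607654932613, 1.1669755872214858]}
```

View pics/scene.png

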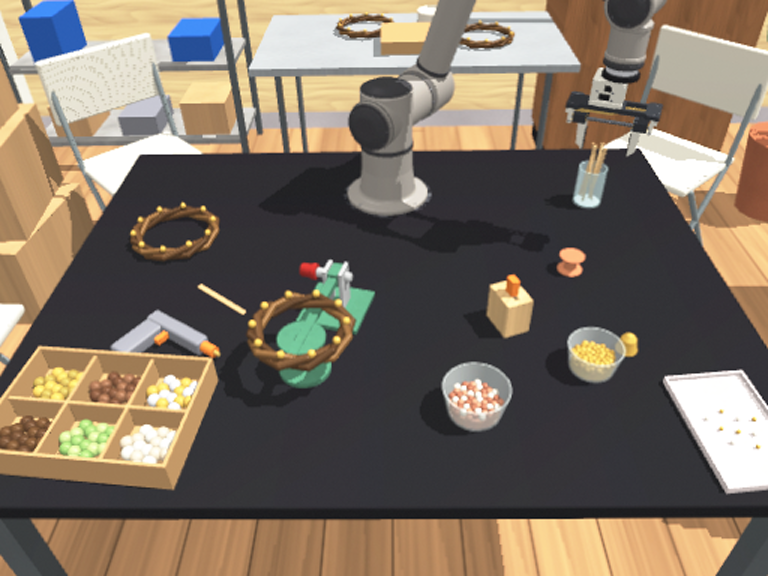

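View pics/top.png

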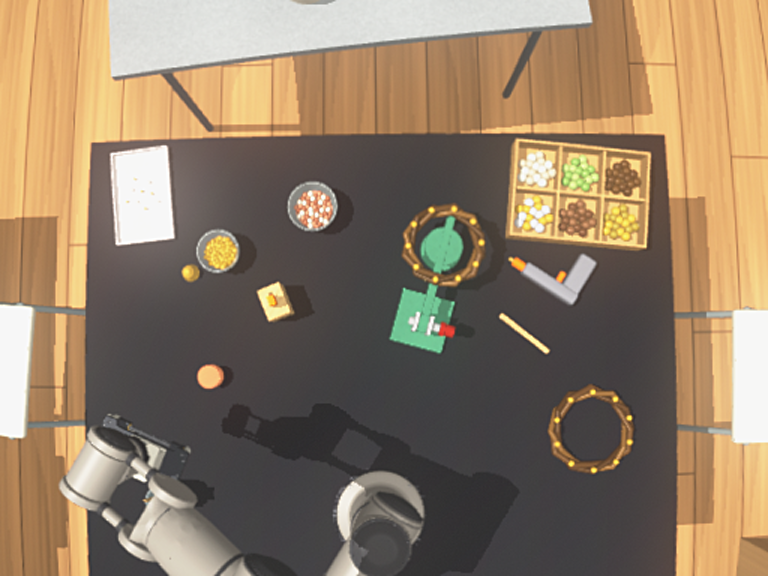

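The overview shows the holder with red knob at top (447,330)/1.5 and scene (310,270)/1.5, and the clip block at top (272,300)/1.5 and scene (510,300)/1.5. I'll enlarge those areas.

Run:
```python
from h import *
a=cv2.imread('raw_top.png');b=cv2.imread('raw_scene.png')
def c(im,x,y,w,h,s): return cv2.resize(im[y:y+h,x:x+w],None,fx=s,fy=s,interpolation=cv2.INTER_CUBIC)
# left: top holder (255,185) 60x50 x6; right: top block (165,180)
r1=np.hstack([c(a,255,187,60,50,6.5),c(a,165,180,40,50,6.5)])
r2=np.hstack([c(b,195,165,60,42,6.5),c(b,320,180,40,42,6.5)])
o=np.vstack([r1,r2]);print(o.shape);cv2.imwrite('pics/crop1.png',o)
```

```text
(598, 650, 3)
```

View pics/crop1.png

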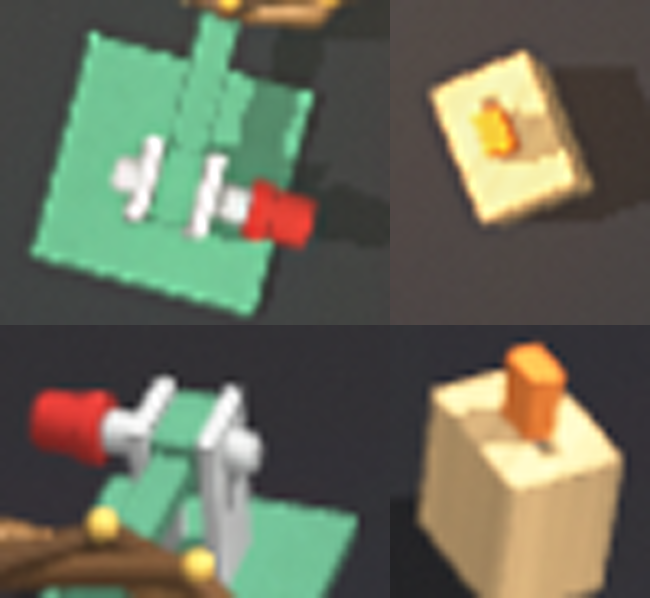

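```bash
cat >> h.py <<'E'
def tp(x,y): return [255+x/6.5-.0,187+y/6.5]
def tb(x,y): return [165+(x-390)/6.5,180+y/6.5]
def sh(x,y): return [195+x/6.5,165+(y-325)/6.5]
def sb(x,y): return [320+(x-390)/6.5,180+(y-325)/6.5]
E
python3 - <<'E'
from h import *
T=cam('top');S=cam('scene')
for z in (0,10,14):
  c=np.array([onz(T,tp(*p),z) for p in((90,33),(313,95),(253,315),(32,256))]);print(z,c.mean(0).round(1),[np.linalg.norm(c[i]-c[i-1]).round(1) for i in range(4)],np.degrees(np.arctan2(*(c[0]-c[1])[1::-1])),np.degrees(np.arctan2(*(c[3]-c[2])[1::-1])))
print('kn',tri([(T,tp(312,225)),(S,sh(38,425))]),'end',tri([(T,tp(116,174)),(S,sh(255,450))]))
print('kn z85',onz(T,tp(312,225),85+0),'end',onz(T,tp(118,173),85))
# cheeks tops z=105
for p in((152,138),(140,218),(215,155),(200,237)):print('cheek',onz(T,tp(*p),105).round(1))
c=np.array([onz(T,tb(*p),80) for p in((430,93),(528,52),(580,186),(483,222))]);print('block',c.round(1),c.mean(0))
print('tabtop',tri([(T,tb(492,128)),(S,sb(535,358))]))
print('tab z116',onz(T,tb(492,128),116),onz(S,sb(535,358),116))
c=np.array([onz(S,sb(*p),80) for p in((432,390),(515,491),(622,458),(535,370))]);print('blockS',c.round(1),c.mean(0))
W=cam('wrist');o=bot.get_obs();Rt=R.from_euler('xyz',o['tcp_rot']).as_matrix()
print('wrist cam in tool',Rt.T@(W['eye']-o['tool_pos']),Rt.T@W['M'])
E
```

```text
0 [ 472.1 -110.3    0. ] [np.float64(131.4), np.float64(132.1), np.float64(130.0), np.float64(130.0)] 73.82417047327803 74.45755392874386
10 [ 471.7 -109.7   10. ] [np.float64(130.6), np.float64(131.3), np.float64(129.2), np.float64(129.2)] 73.82417047327803 74.45755392874386
14 [ 471.6 -109.5   14. ] [np.float64(130.3), np.float64(131.0), np.float64(128.9), np.float64(128.9)] 73.82417047327804 74.45755392874385
kn [ 441.20325316 -179.58242516   78.65345881] end [469.94357147 -73.21710629  84.60695218]
kn z85 [ 441.28736998 -180.67036617   85.        ] end [470.55009522 -76.03074379  85.        ]
cheek [488.4 -93.6 105. ]
cheek [445.8 -86.7 105. ]
cheek [ 479.  -127.2  105. ]
cheek [ 435.3 -118.6  105. ]
block [[542.8 285.6  80. ]
 [564.8 231.5  80. ]
 [491.1 202.9  80. ]
 [471.9 256.3  80. ]] [517.64847258 244.06894637  80.        ]
tabtop [520.99310785 246.58440597 117.820036  ]
tab z116 [520.96280443 245.55574015 116.        ] [518.54514479 248.47564429 116.        ]
blockS [[496.2 208.1  80. ]
 [568.2 236.3  80. ]
 [546.1 287.5  80. ]
 [481.9 257.9  80. ]] [523.10510126 247.44973962  80.        ]
wrist cam in tool [  77.51580193   -0.54843847 -131.58030961] [[-4.14972236e-05 -9.58283447e-01 -2.85819581e-01]
 [ 9.99999685e-01 -2.66228126e-04  7.47411338e-04]
 [-7.92325125e-04 -2.85819460e-01  9.58283157e-01]]
```

```bash
cat >> h.py <<'E'
O=np.array([462.1,-106.9,0]);YAW=-15.7
def hol(p,O=O,yaw=None):
    return O+R.from_euler('z',YAW if yaw is None else yaw,degrees=True).apply(p)
def toh(p,O=O): return R.from_euler('z',-YAW,degrees=True).apply(np.asarray(p)-O)
def to(P,ydir=None,p0=None,y0=None):
    "shift (m, tool axes) and twist for TCP target P, tool y along ydir deg; assumes tool straight down"
    o=bot.get_obs(); p=o['tool_pos'] if p0 is None else np.array(p0)
    yaw=o['tcp_rot'][2] if y0 is None else y0
    M=R.from_euler('xyz',[np.pi,0,yaw]).as_matrix()
    cur=np.degrees(yaw)-90
    tw=None if ydir is None else -((ydir-cur+180)%360-180)
    return (M.T@(np.array(P)-p)/1000).round(4), tw, 'cur ydir %.2f'%cur
E
python3 - <<'E'
from h import *
T=cam('top')
print(toh(onz(T,[440/1.5,284/1.5],118)),toh(onz(T,[443/1.5,248/1.5],118)))
print(hol([0,-101,0]))
w=[400,120,250];print(to(w,20)); 
f=hol([0,-101,200]);print(f,to(f,YAW))
E
```

```text
[ 97.69935232 -12.72422148 118.        ] [180.43663367   1.7862066  118.        ]
[ 434.76935496 -204.13186639    0.        ]
(array([-0.3207, -0.2572,  0.0012]), np.float64(46.86515073627805), 'cur ydir 66.87')
[ 434.76935496 -204.13186639  200.        ] (array([-0.4801, -0.5416,  0.0512]), np.float64(82.56515073627806), 'cur ydir 66.87')
```

Call:
play_rows([
  {"x": -0.04, "y": -0.032, "z": 0, "twist": 6},
  {"x": -0.08, "y": -0.064, "z": 0, "twist": 12},
  {"x": -0.12, "y": -0.096, "z": 0, "twist": 18},
  {"x": -0.16, "y": -0.128, "z": 0, "twist": 24},
  {"x": -0.2, "y": -0.16, "z": 0, "twist": 30},
  {"x": -0.24, "y": -0.192, "z": 0, "twist": 36},
  {"x": -0.28, "y": -0.225, "z": 0, "twist": 42},
  {"x": -0.32, "y": -0.257, "z": 0, "twist": 47},
], jaw=1)

```text
time: 0.95
tool_pos: [395.0, 128.0, 251.8]
tcp_rot: [3.141, -0.0, 1.913]
contact_force: [0.4, 0.7, 0.2]
grip_width: 32.6
finger_force: 0.0
```

Run:
```python
from h import *
o=bot.get_obs();print(o['time'],o['tool_pos'])
snap('wrist','w1',None,1.5)
print(to(hol([0,-101,200]),YAW))
```

```text
0.95 [395.03994706 128.00190709 251.78832678]
(array([-0.32  , -0.0727,  0.0518]), np.float64(34.807051833769975), 'cur ydir 19.11')
```

View pics/w1.png

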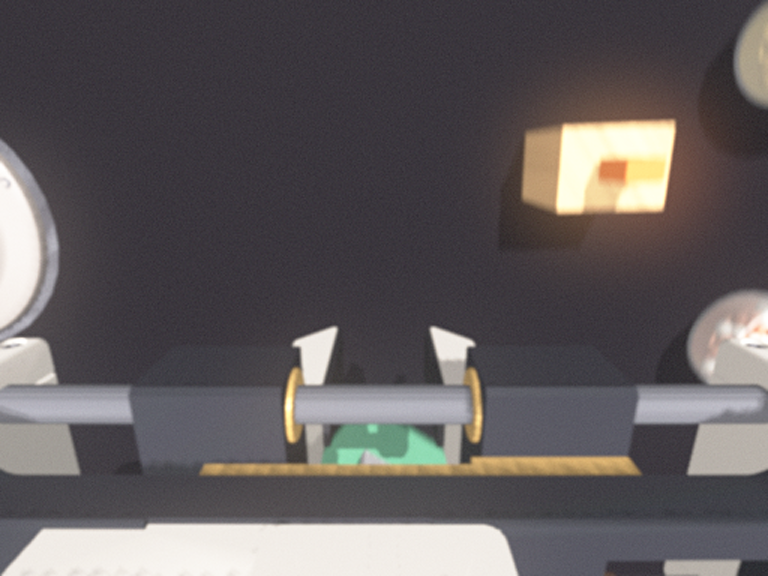

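The wrist picture shows the block top at (560–675, 120–213)/1.5 and the tab top face at (627–665, 160–183)/1.5; fingers are at (295–475, 330)/1.5.

Call:
play_rows([
  {"x": -0.04, "y": -0.009, "z": 0.006, "twist": 4},
  {"x": -0.08, "y": -0.018, "z": 0.012, "twist": 8},
  {"x": -0.12, "y": -0.027, "z": 0.02, "twist": 13},
  {"x": -0.16, "y": -0.036, "z": 0.026, "twist": 17},
  {"x": -0.2, "y": -0.045, "z": 0.032, "twist": 22},
  {"x": -0.24, "y": -0.054, "z": 0.04, "twist": 26},
  {"x": -0.28, "y": -0.063, "z": 0.046, "twist": 30},
  {"x": -0.32, "y": -0.0727, "z": 0.052, "twist": 34.8},
], jaw=1)

```text
time: 1.8
tool_pos: [434.9, -197.1, 199.3]
tcp_rot: [-3.141, -0.0, 1.307]
contact_force: [0.8, -0.7, 0.0]
grip_width: 0.2
finger_force: 0.0
```

Run:
```python
from h import *
W=cam('w1')
c=np.array([onz(W,np.array(p)/1.5,80) for p in((560,123),(675,120),(668,211),(557,213))]);print(c.round(1),c.mean(0))
for i in range(4):
  d=c[i]-c[i-1];print(np.hypot(*d[:2]),np.degrees(np.arctan2(d[1],d[0])))
c=np.array([onz(W,np.array(p)/1.5,116) for p in((627,160),(665,160),(665,183),(627,182))]);print(c.round(1),c.mean(0))
o=bot.get_obs();print(o['time'],o['tool_pos'],o['contact_force'],toh(o['tool_pos']))
snap('wrist','w2',None,1.5)
print(to(hol([0,-101,105]),YAW))
```

```text
[[473.8 258.6  80. ]
 [545.5 286.4  80. ]
 [572.1 231.6  80. ]
 [498.5 203.8  80. ]] [522.48873739 245.08751277  80.        ]
60.16756817951612 114.28778808939938
76.84830749936063 21.157905888114573
60.915791201817854 -64.0407867945586
78.66434698289034 -159.29675182238498
[[508.8 246.4 116. ]
 [530.5 254.2 116. ]
 [537.5 242.3 116. ]
 [515.2 234.9 116. ]] [523.005884   244.45624914 116.        ]
1.8 [ 434.93933259 -197.13350793  199.26280436] [ 0.75632889 -0.67050805  0.02683481] [ -1.73012286 -94.21674205 199.26280436]
(array([-0.0018, -0.0005,  0.0935]), np.float64(0.20898206127344565), 'cur ydir -15.49')
```

View pics/w2.png

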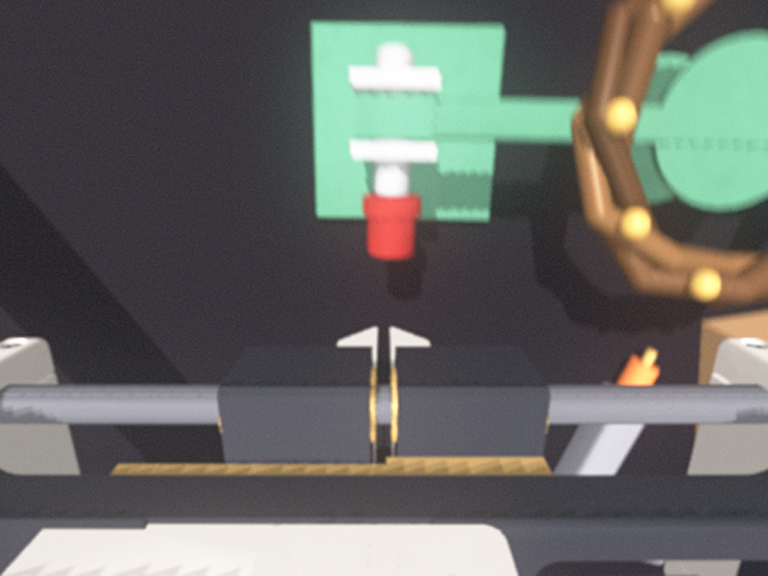

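Wrist picture: pin runs straight up the image from the knob face (391,258) to the free end (395,43), cheeks at (395,78) and (395,150) (all /1.5).

Run:
```python
from h import *
W=cam('w2')
f=lambda u,v,z: toh(onz(W,np.array([u,v])/1.5,z)).round(1)
print('face L,R,c',f(367,252,85),f(415,252,85),f(391,259,85))
print('end',f(395,43,85), f(378,60,85),f(411,60,85))
print('cheek+ outer top edge',f(349,67,105),f(441,68,105),'inner',f(349,87,105))
print('cheek- ',f(349,143,105),f(439,143,105))
print('base',[f(*p,10) for p in((310,23),(505,25),(489,221),(317,217))])
```

```text
face L,R,c [-11.6 -73.1  85. ] [ 16.6 -72.8  85. ] [  2.6 -77.2  85. ]
end [ 2.8 37.3 85. ] [-5.9 29.3 85. ] [11.3 29.5 85. ]
cheek+ outer top edge [-19.5  22.3 105. ] [ 24.7  22.3 105. ] inner [-19.6  13.5 105. ]
cheek-  [-19.9 -12.5 105. ] [ 25.3 -12.  105. ]
base [array([-52.2,  65.4,  10. ]), array([77.6, 65.6, 10. ]), array([ 77.4, -65.2,  10. ]), array([-51.8, -63.6,  10. ])]
```

Call:
play_rows([
  {"x": 0, "y": 0, "z": 0.015, "twist": 0},
  {"x": 0, "y": 0, "z": 0.03, "twist": 0},
  {"x": 0, "y": 0, "z": 0.045, "twist": 0},
  {"x": 0, "y": 0, "z": 0.06, "twist": 0},
  {"x": 0, "y": 0, "z": 0.075, "twist": 0},
  {"x": 0, "y": 0, "z": 0.09, "twist": 0},
  {"x": 0, "y": 0, "z": 0.096, "twist": 0},
  {"x": 0, "y": 0, "z": 0.096, "twist": 0},
])

```text
time: 2.65
tool_pos: [434.7, -195.1, 103.0]
tcp_rot: [-3.14, -0.001, 1.311]
contact_force: [-0.3, 0.3, 0.0]
grip_width: 0.1
finger_force: 0.0
```

Run:
```python
from h import *
o=bot.get_obs();print(o['tool_pos'],o['contact_force'],toh(o['tool_pos']),np.degrees(o['tcp_rot'][2])-90)
```

```text
[ 434.66893124 -195.13129194  103.04605747] [-0.27724315  0.29377138  0.01515092] [ -2.53223654 -92.36239597 103.04605747] -14.900902754769461
```

Call:
play_rows([
  {"x": 0, "y": 0.003, "z": 0, "twist": 0.8},
  {"x": 0.003, "y": 0.005, "z": 0, "twist": 0.8},
  {"x": 0.006, "y": 0.005, "z": 0, "twist": 0.8},
  {"x": 0.009, "y": 0.005, "z": 0, "twist": 0.8},
  {"x": 0.011, "y": 0.005, "z": 0, "twist": 0.8},
  {"x": 0.013, "y": 0.005, "z": 0, "twist": 0.8},
  {"x": 0.015, "y": 0.005, "z": 0, "twist": 0.8},
  {"x": 0.016, "y": 0.005, "z": 0, "twist": 0.8},
])

```text
time: 3.45
tool_pos: [444.1, -181.7, 103.9]
tcp_rot: [3.141, 0.0, 1.296]
contact_force: [-0.8, -3.2, 1.1]
grip_width: 0.3
finger_force: 1.5
```

```bash
sed -i 's/^O=.*/O=np.array([464.7,-107.3,0]);YAW=-15.7/' h.py
cat > st.py <<'E'
from h import *
o=bot.get_obs();Rz=R.from_euler('z',-YAW,degrees=True)
print(o['time'],'h',toh(o['tool_pos']).round(2),'F',Rz.apply(o['contact_force']).round(2),'M',Rz.apply(o['moment']).round(2),'ydir',round(np.degrees(o['tcp_rot'][2])-90,2),'grip',o['grip_width'],o['finger_force'])
E
python3 st.py
```

```text
3.45 h [  0.33 -77.14 103.87] F [ 0.15 -3.33  1.1 ] M [-0.59 -0.01  0.01] ydir -15.73 grip 0.30569002550508995 1.539474707096815
```

Call:
play_rows([
  {"x": 0.001, "y": 0, "z": 0, "twist": 0},
  {"x": 0.002, "y": 0, "z": 0, "twist": 0},
  {"x": 0.003, "y": 0, "z": 0, "twist": 0},
  {"x": 0.004, "y": 0, "z": 0, "twist": 0},
  {"x": 0.005, "y": 0, "z": 0, "twist": 0},
  {"x": 0.006, "y": 0, "z": 0, "twist": 0},
  {"x": 0.007, "y": 0, "z": 0, "twist": 0},
  {"x": 0.008, "y": 0, "z": 0, "twist": 0},
])

```text
time: 4.25
tool_pos: [446.3, -173.8, 103.8]
tcp_rot: [3.141, -0.0, 1.296]
contact_force: [0.7, -4.1, 3.1]
grip_width: 0.5
finger_force: 1.5
```

```bash
python3 st.py
```

```text
4.25 h [  0.24 -69.   103.77] F [ 1.81 -3.76  3.11] M [-0.53 -0.11 -0.07] ydir -15.73 grip 0.5036517488435764 1.5404547471553087
```

Call:
play_rows([
  {"x": 0.0007, "y": 0, "z": 0, "twist": 0},
  {"x": 0.0014, "y": 0, "z": 0, "twist": 0},
  {"x": 0.002, "y": 0, "z": 0, "twist": 0},
  {"x": 0.0026, "y": 0, "z": 0, "twist": 0},
  {"x": 0.0032, "y": 0, "z": 0, "twist": 0},
  {"x": 0.0038, "y": 0, "z": 0, "twist": 0},
  {"x": 0.0044, "y": 0, "z": 0, "twist": 0},
  {"x": 0.005, "y": 0, "z": 0, "twist": 0},
])

```text
time: 5.05
tool_pos: [447.5, -169.0, 103.7]
tcp_rot: [3.141, -0.0, 1.296]
contact_force: [0.4, -3.3, 1.1]
grip_width: 0.4
finger_force: 1.5
```

```bash
python3 st.py
```

```text
5.05 h [  0.16 -64.05 103.7 ] F [ 1.31 -3.05  1.08] M [-0.48 -0.18 -0.  ] ydir -15.74 grip 0.35279876388391423 1.5246257046237588
```

Call:
play_rows([
  {"x": 0.0006, "y": 0, "z": 0, "twist": 0},
  {"x": 0.0012, "y": 0, "z": 0, "twist": 0},
  {"x": 0.0018, "y": 0, "z": 0, "twist": 0},
  {"x": 0.0024, "y": 0, "z": 0, "twist": 0},
  {"x": 0.003, "y": 0, "z": 0, "twist": 0},
  {"x": 0.0034, "y": 0, "z": 0, "twist": 0},
  {"x": 0.0037, "y": 0, "z": 0, "twist": 0},
  {"x": 0.004, "y": 0, "z": 0, "twist": 0},
])

```text
time: 5.85
tool_pos: [448.2, -167.8, 104.0]
tcp_rot: [3.141, 0.004, 1.297]
contact_force: [-5.8, -17.2, 2.8]
grip_width: 0.7
finger_force: 9.2
```

```bash
python3 st.py
```

```text
5.85 h [  0.44 -62.67 103.96] F [ -0.94 -18.08   2.85] M [-3.09  0.16 -0.01] ydir -15.68 grip 0.6877279636973068 9.175501763820648
```

Call:
play_rows([
  {"x": -0.008, "y": 0, "z": 0, "twist": 0},
  {"x": -0.015, "y": 0, "z": 0, "twist": 0},
  {"x": -0.015, "y": 0, "z": -0.03, "twist": 0},
  {"x": -0.015, "y": 0, "z": -0.06, "twist": 0},
  {"x": 0.025, "y": 0, "z": -0.06, "twist": 0},
  {"x": 0.06, "y": 0, "z": -0.06, "twist": 0},
  {"x": 0.075, "y": 0, "z": -0.06, "twist": 0},
  {"x": 0.075, "y": 0, "z": -0.06, "twist": 0},
])

```text
time: 6.65
tool_pos: [468.7, -90.9, 163.4]
tcp_rot: [-3.14, -0.001, 1.299]
contact_force: [-0.1, -0.1, 0.5]
grip_width: 0.5
finger_force: 0.0
```

```bash
python3 st.py
python3 - <<'E'
from h import *
snap('wrist','w3',[150,0,390,200],3.3)
E
```

```text
6.65 h [ -0.59  16.86 163.39] F [-0.11 -0.1   0.53] M [-0.07  0.07  0.04] ydir -15.57 grip 0.45346282080822653 0.0
```

View pics/w3.png

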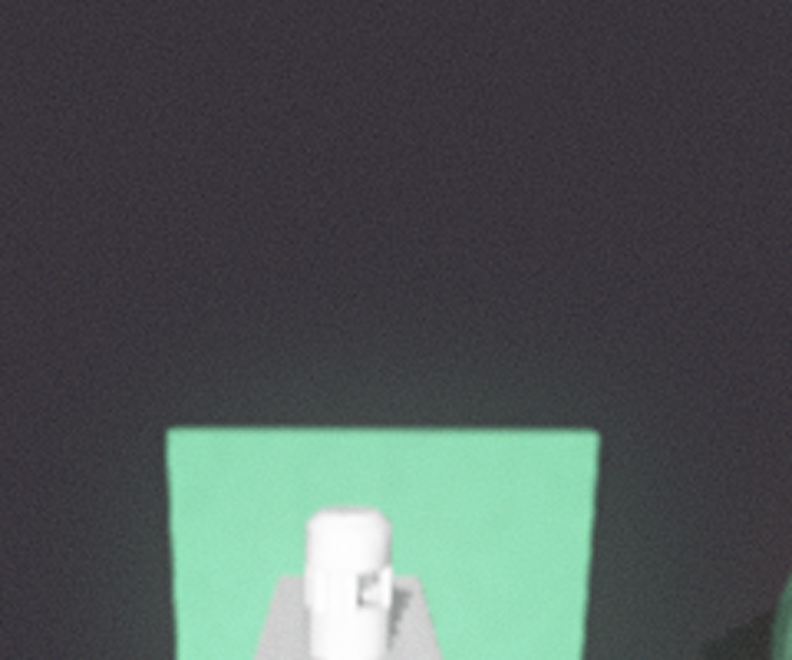

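The crop shows the pin's free end (345,508) and the dark hole mouth around (374,590), right of the pin's centreline (348), i.e. leaning to the holder's +x.

Run:
```python
from h import *
W=cam('w3')
f=lambda u,v,z: toh(onz(W,np.array([150+u/3.3,v/3.3]),z)).round(1)
print('end',f(348,508,87),'sides',f(305,560,85),f(391,560,85),'mouth',f(357,590,94),f(390,590,91),f(374,572,93),f(374,606,93),'base',f(167,430,10),f(599,430,10))
print(to([523,244.5,200],20.5)); print(to([523,244.5,116-14+6],20.5))
```

```text
end [-0.9 57.3 87. ] sides [-10.8  44.9  85. ] [ 8.9 45.  85. ] mouth [ 1.1 40.2 94. ] [ 8.5 39.5 91. ] [ 4.8 44.1 93. ] [ 4.9 36.3 93. ] base [-55.1  67.2  10. ] [73.9 67.6 10. ]
(array([ 0.3388, -0.0382, -0.0366]), np.float64(-36.11093580064818), 'cur ydir -15.61')
(array([ 0.3388, -0.0382,  0.0554]), np.float64(-36.11093580064818), 'cur ydir -15.61')
```

Call:
play_rows([
  {"x": 0.03, "y": -0.003, "z": -0.015, "twist": -3},
  {"x": 0.07, "y": -0.008, "z": -0.037, "twist": -8},
  {"x": 0.115, "y": -0.013, "z": -0.037, "twist": -13},
  {"x": 0.16, "y": -0.018, "z": -0.037, "twist": -18},
  {"x": 0.205, "y": -0.023, "z": -0.037, "twist": -23},
  {"x": 0.25, "y": -0.028, "z": -0.037, "twist": -28},
  {"x": 0.295, "y": -0.033, "z": -0.037, "twist": -33},
  {"x": 0.339, "y": -0.038, "z": -0.037, "twist": -36},
], jaw=0.35)

```text
time: 7.5
tool_pos: [524.6, 244.3, 200.4]
tcp_rot: [-3.141, -0.0, 1.927]
contact_force: [2.0, -1.1, 0.2]
grip_width: 58.2
finger_force: 0.0
```

```bash
python3 st.py
python3 - <<'E'
from h import *
print(to([523,244.5,160],20.5))
snap('wrist','w4',[120,80,420,305],2.6)
E
```

```text
7.5 h [-37.49 354.66 200.36] F [ 2.24 -0.53  0.22] M [-0.11  0.02 -0.01] ydir 20.39 grip 58.230078302363495 0.0
(array([ 0.0008, -0.0014,  0.0404]), np.float64(-0.11341376125903935), 'cur ydir 20.39')
```

View pics/w4.png

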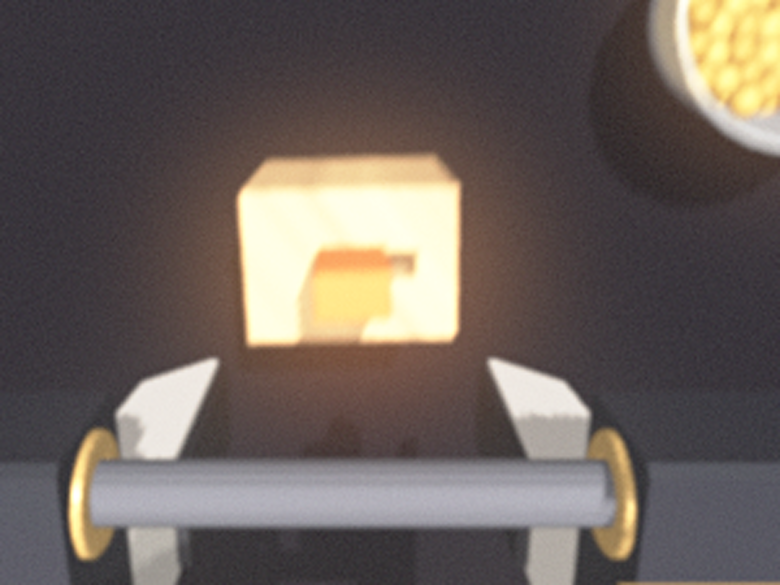

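The tab top is at about (312–390, 270–318) in the crop, with the slot showing on its right, so the bow points along tool +y.

Run:
```python
from h import *
W=cam('w4')
f=lambda u,v,z: onz(W,np.array([120+u/2.6,80+v/2.6]),z)
c=np.array([f(312,271,116),f(390,269,116),f(390,317,116),f(312,320,116)]).mean(0);print(c)
c2=np.array([f(239,190,80),f(461,183,80),f(457,337,80),f(247,345,80)]);print(c2.mean(0),[np.degrees(np.arctan2(*(c2[i]-c2[j])[1::-1])) for i,j in((1,0),(2,3))])
print(to([c[0],c[1],108],20.5))
```

```text
[521.3025468  251.16471074 116.        ]
[521.58902927 250.13198492  80.        ] [np.float64(22.206713536830968), np.float64(22.72767806248586)]
(array([ 0.0022, -0.0031,  0.0923]), np.float64(0.16693056583332577), 'cur ydir 20.67')
```

```bash
python3 st.py
python3 - <<'E'
from h import *
def yel(n):
    im=cv2.imread(f'raw_{n}.png');h=cv2.cvtColor(im,cv2.COLOR_BGR2HSV).astype(int)
    m=(h[...,1]>110)&(h[...,0]<30)&(h[...,2]>120); m[:150]=0;m[215:]=0;m[:,:225]=0;m[:,300:]=0
    v,u=np.nonzero(m);return u.min(),u.max(),v.min(),v.max(),u.mean(),v.mean(),len(u)
print(bot.get_obs()['tool_pos'],yel('w4'));p0=json.load(open('raw_w4.json'))['eye']
snap('wrist','w5');print(yel('w5'),p0,json.load(open('raw_w5.json'))['eye'],bot.get_obs()['tool_pos'])
E
```

```text
7.55 h [-38.75 360.5  200.32] F [-2.61  2.58  0.25] M [0.11 0.17 0.03] ydir 20.67 grip 58.744675703775215 0.0
[524.94786706 250.23172222 200.31859194] (np.int64(226), np.int64(296), np.int64(175), np.int64(214), np.float64(254.53378378378378), np.float64(191.8277027027027), 888)
(np.int64(236), np.int64(291), np.int64(183), np.int64(212), np.float64(251.29109589041096), np.float64(196.9920091324201), 876) [497.39976686120394, 316.41344656861645, 332.0477795002086] [497.2351370620018, 321.68217305240967, 332.24457079039706] [524.56463568 247.17687174 200.0157992 ]
```

Call:
play_rows([
  {"x": 0, "y": -0.002, "z": 0.02, "twist": 0},
  {"x": 0, "y": -0.002, "z": 0.04, "twist": 0},
  {"x": 0, "y": -0.002, "z": 0.047, "twist": 0},
  {"x": 0, "y": -0.002, "z": 0.05, "twist": 0},
  {"x": 0, "y": -0.002, "z": 0.05, "twist": 0},
  {"x": 0, "y": -0.002, "z": 0.05, "twist": 0},
  {"x": 0, "y": -0.002, "z": 0.05, "twist": 0},
  {"x": 0, "y": -0.002, "z": 0.05, "twist": 0},
])

```text
time: 8.4
tool_pos: [522.7, 242.9, 151.4]
tcp_rot: [3.14, 0.0, 1.924]
contact_force: [0.1, 0.5, 0.5]
grip_width: 59.5
finger_force: 0.0
```

```bash
python3 st.py
python3 - <<'E'
from h import *
snap('wrist','w6',[120,80,420,305],2.6)
print(bot.get_obs()['tool_pos'],cam('w6')['eye'])
E
```

```text
8.4 h [-38.99 352.86 151.38] F [-0.07  0.54  0.48] M [-0.09  0.01 -0.  ] ydir 20.27 grip 59.47942540228925 0.0
[522.59083398 242.97838291 151.2270365 ] [495.38644793 315.05837455 283.05036856]
```

View pics/w6.png

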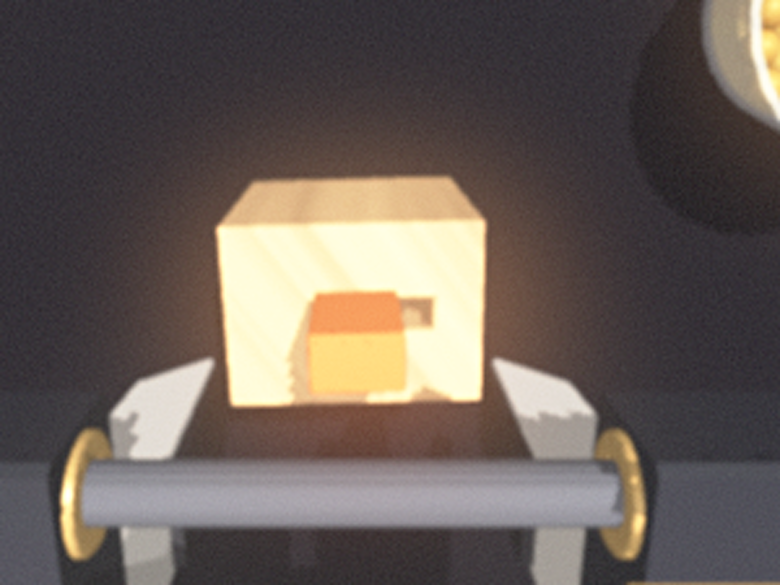

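The tab top is at (309–406, 332–391) in the crop; the fingertips at (213,360) and (495,360) straddle it.

Run:
```python
from h import *
W=cam('w6')
f=lambda u,v,z: onz(W,np.array([120+u/2.6,80+v/2.6]),z)
q=np.array([f(309,332,116),f(405,332,116),f(407,390,116),f(310,393,116)]);c=q.mean(0);print(q.round(1),c)
c2=np.array([f(217,228,80),f(487,222,80),f(482,400,80),f(231,406,80)]);print(c2.mean(0),[np.degrees(np.arctan2(*(c2[i]-c2[j])[1::-1])) for i,j in((1,0),(2,3),(1,2),(0,3))])
print([f(213,360,126),f(495,360,126)])
print(to([c[0],c[1],108],21.5))
```

```text
[[507.9 252.3 116. ]
 [529.5 260.3 116. ]
 [535.6 246.3 116. ]
 [513.4 237.3 116. ]] [521.60871729 249.02908423 116.        ]
[521.39513319 247.6309859   80.        ] [np.float64(21.54076960668673), np.float64(21.71665797563676), np.float64(111.668933297356), np.float64(111.6914859762731)]
[array([488.82346867, 242.03847105, 126.        ]), array([549.30647288, 264.3153669 , 126.        ])]
(array([0.006 , 0.0012, 0.0432]), np.float64(-1.2323660239058256), 'cur ydir 20.27')
```

Call:
play_rows([
  {"x": 0.0024, "y": 0.0005, "z": 0, "twist": -0.6},
  {"x": 0.005, "y": 0.001, "z": 0, "twist": -1.2},
  {"x": 0.005, "y": 0.001, "z": 0.01, "twist": -1.2},
  {"x": 0.005, "y": 0.001, "z": 0.02, "twist": -1.2},
  {"x": 0.005, "y": 0.001, "z": 0.03, "twist": -1.2},
  {"x": 0.005, "y": 0.001, "z": 0.037, "twist": -1.2},
  {"x": 0.005, "y": 0.001, "z": 0.042, "twist": -1.2},
  {"x": 0.005, "y": 0.001, "z": 0.043, "twist": -1.2},
])

```text
time: 9.25
tool_pos: [521.3, 247.8, 106.8]
tcp_rot: [-3.14, -0.0, 1.945]
contact_force: [-0.1, -1.2, 0.3]
grip_width: 59.6
finger_force: 0.0
```

Call:
play_rows([
  {"x": 0, "y": 0, "z": 0, "twist": 0},
  {"x": 0, "y": 0, "z": 0, "twist": 0},
  {"x": 0, "y": 0, "z": 0, "twist": 0},
  {"x": 0, "y": 0, "z": 0, "twist": 0},
  {"x": 0, "y": 0, "z": 0, "twist": 0},
  {"x": 0, "y": 0, "z": 0, "twist": 0},
  {"x": 0, "y": 0, "z": 0, "twist": 0},
  {"x": 0, "y": 0, "z": 0, "twist": 0},
], jaw=1)

```text
time: 10.05
tool_pos: [521.7, 248.0, 107.9]
tcp_rot: [3.141, -0.0, 1.945]
contact_force: [-0.9, 0.3, 1.4]
grip_width: 24.1
finger_force: 30.0
```

```bash
python3 st.py; python3 -c "
from h import *
print(bot.get_obs()['tool_pos'])"
```

```text
10.05 h [-41.29 357.46 107.92] F [-0.94  0.04  1.37] M [-0.11  0.05  0.04] ydir 21.47 grip 24.09787559168715 30.000303089618683
[521.68474802 248.00011938 107.91794947]
```

Call:
play_rows([
  {"x": 0, "y": 0, "z": -0.006, "twist": 0},
  {"x": 0, "y": 0, "z": -0.018, "twist": 0},
  {"x": 0, "y": 0, "z": -0.032, "twist": 0},
  {"x": 0, "y": 0, "z": -0.047, "twist": 0},
  {"x": 0, "y": 0, "z": -0.062, "twist": 0},
  {"x": 0, "y": 0, "z": -0.077, "twist": 0},
  {"x": 0, "y": 0, "z": -0.09, "twist": 0},
  {"x": 0, "y": 0, "z": -0.1, "twist": 0},
])

```text
time: 10.85
tool_pos: [521.9, 248.1, 209.6]
tcp_rot: [3.14, 0.0, 1.945]
contact_force: [0.3, 0.7, -0.5]
grip_width: 23.9
finger_force: 30.0
```

```bash
python3 st.py; python3 -c "
from h import *
print(bot.get_obs()['tool_pos'],to(hol([6,39,207]),YAW))"
```

```text
10.85 h [-41.13 357.58 209.6 ] F [ 0.08  0.8  -0.52] M [-0.04  0.07  0.  ] ydir 21.47 grip 23.8672754534084 29.999718368053436
[521.86519939 248.06651773 209.5964983 ] (array([-0.2823, -0.1549,  0.0026]), np.float64(37.165692765338775), 'cur ydir 21.47')
```

Call:
play_rows([
  {"x": -0.02, "y": -0.011, "z": 0, "twist": 3},
  {"x": -0.06, "y": -0.033, "z": 0, "twist": 8},
  {"x": -0.105, "y": -0.058, "z": 0, "twist": 14},
  {"x": -0.15, "y": -0.082, "z": 0, "twist": 20},
  {"x": -0.195, "y": -0.107, "z": 0, "twist": 26},
  {"x": -0.235, "y": -0.129, "z": 0, "twist": 32},
  {"x": -0.265, "y": -0.146, "z": 0, "twist": 36},
  {"x": -0.282, "y": -0.155, "z": 0, "twist": 37.2},
])

```text
time: 11.65
tool_pos: [480.0, -73.9, 208.3]
tcp_rot: [3.141, 0.0, 1.291]
contact_force: [0.0, 0.4, -0.7]
grip_width: 23.9
finger_force: 30.0
```

Call:
play_rows([
  {"x": 0, "y": 0, "z": 0, "twist": 0},
  {"x": 0, "y": 0, "z": 0, "twist": 0},
  {"x": 0, "y": 0, "z": 0, "twist": 0},
  {"x": 0, "y": 0, "z": 0, "twist": 0},
  {"x": 0, "y": 0, "z": 0, "twist": 0},
  {"x": 0, "y": 0, "z": 0, "twist": 0},
  {"x": 0, "y": 0, "z": 0, "twist": 0},
  {"x": 0, "y": 0, "z": 0, "twist": 0},
])

```text
time: 12.45
tool_pos: [480.6, -71.1, 207.7]
tcp_rot: [3.142, -0.0, 1.296]
contact_force: [0.3, 0.5, -0.6]
grip_width: 23.7
finger_force: 30.0
```

```bash
python3 st.py
python3 - <<'E'
from h import *
snap('wrist','w7',[160,90,360,240],4)
E
```

```text
12.45 h [  5.48  39.16 207.7 ] F [ 0.2   0.57 -0.58] M [-0.15  0.02 -0.  ] ydir -15.72 grip 23.722821909652005 29.999679923057556
```

View pics/w7.png

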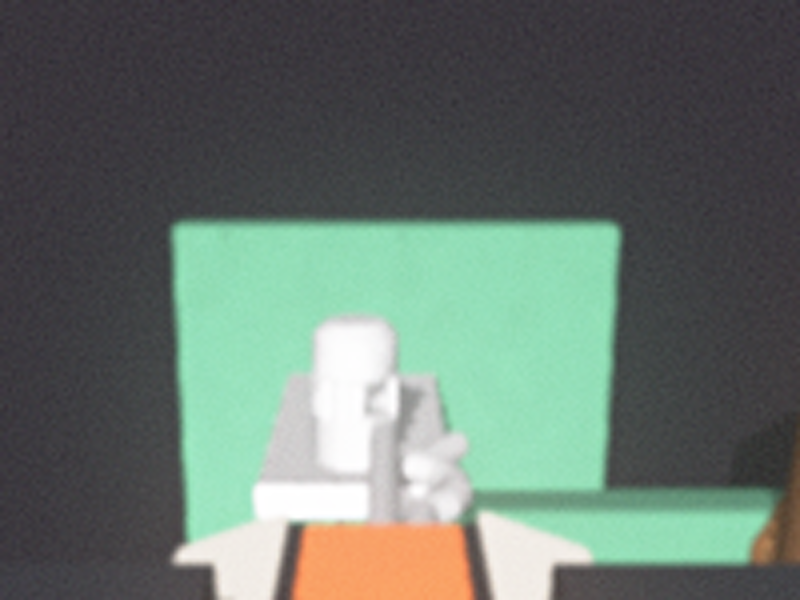

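The crop shows the leg (x 370–397) ending near (383,415) just below the hole mouth (380,400), bow flare at (452,445) on the +x side, pin end at (353,316).

Run:
```python
from h import *
W=cam('w7')
f=lambda u,v,z: toh(onz(W,np.array([160+u/4,90+v/4]),z)).round(1)
print('pin end',f(353,316,87),'sides',f(312,400,85),f(397,400,85),'mouth',f(366,400,94),f(397,400,91),f(382,384,93),f(382,417,93),'base',f(173,222,10),f(620,222,10))
g=lambda P:((proj(W,hol(P))-[160,90])*4).round(0)
print('predict tip front',g([5.48,42.2,113.7]),'back',g([5.48,36.2,113.7]),'leg at tip sides',g([2.5,39.2,113.7]),g([8.5,39.2,113.7]),'at z150',g([2.5,39.2,145]),g([8.5,39.2,145]),'bow end',g([5.5+18,39.2,121.7]))
# vertical gray profile down leg column
im=cv2.imread('raw_w7.png',0); print(im[186:206,254:259].mean(1).round())
print(im[186:204,248:264])
```

```text
pin end [-1.2 58.  87. ] sides [-10.9  37.5  85. ] [ 8.9 37.5 85. ] mouth [ 1.8 40.2 94. ] [ 8.8 39.3 91. ] [ 5.4 43.7 93. ] [ 5.4 35.9 93. ] base [-54.9  68.1  10. ] [74.2 68.1 10. ]
predict tip front [382. 419.] back [382. 446.] leg at tip sides [368. 433.] [397. 433.] at z150 [366. 488.] [399. 488.] bow end [472. 445.]
[223. 227. 236. 244. 246. 242. 235. 227. 223. 213. 202. 196. 196. 196.
 196. 197. 197. 197. 196. 198.]
[[251 251 246 231 213 204 199 198 223 246 250 216 173 177 187 195]
 [253 253 246 222 198 191 193 210 230 250 250 215 156 156 164 172]
 [253 254 247 222 196 197 215 228 240 249 250 214 156 148 153 154]
 [253 254 247 221 206 215 231 243 247 251 248 210 158 148 151 151]
 [253 253 244 218 211 227 237 245 248 251 249 214 154 146 147 154]
 [253 253 242 212 205 224 231 238 243 250 248 212 157 148 150 157]
 [253 253 242 207 197 211 217 227 235 246 248 202 152 149 152 171]
 [253 252 245 221 213 214 218 221 226 234 234 196 153 147 158 183]
 [253 252 247 238 233 229 225 226 223 225 217 179 149 153 161 184]
 [253 252 250 249 244 233 224 222 216 210 192 165 148 154 162 183]
 [252 253 252 251 243 225 216 211 205 199 179 160 150 162 181 195]
 [252 253 253 251 238 216 205 204 203 193 176 156 152 170 194 202]
 [253 253 253 250 234 210 205 205 203 194 174 157 154 177 198 209]
 [253 253 253 249 229 204 205 206 201 192 175 157 158 176 198 211]
 [253 253 253 250 224 201 199 206 205 195 175 164 176 189 202 208]
 [252 253 253 249 224 202 205 207 204 192 178 173 192 201 207 207]
 [253 253 253 248 223 202 203 207 203 192 180 177 194 208 215 215]
 [253 253 253 249 225 205 202 207 204 190 181 176 195 211 226 230]]
```

Call:
play_rows([
  {"x": 0.0007, "y": 0, "z": 0.004, "twist": 0},
  {"x": 0.0007, "y": 0, "z": 0.009, "twist": 0},
  {"x": 0.0007, "y": 0, "z": 0.014, "twist": 0},
  {"x": 0.0007, "y": 0, "z": 0.017, "twist": 0},
  {"x": 0.0007, "y": 0, "z": 0.019, "twist": 0},
  {"x": 0.0007, "y": 0, "z": 0.02, "twist": 0},
  {"x": 0.0007, "y": 0, "z": 0.0205, "twist": 0},
  {"x": 0.0007, "y": 0, "z": 0.021, "twist": 0},
])

```text
time: 13.3
tool_pos: [480.8, -70.5, 186.8]
tcp_rot: [3.141, -0.0, 1.296]
contact_force: [0.4, -0.2, -1.5]
grip_width: 24.0
finger_force: 30.0
```

```bash
python3 st.py
```

```text
13.3 h [  5.59  39.75 186.81] F [ 0.46 -0.12 -1.52] M [-0.06  0.   -0.05] ydir -15.73 grip 24.026865454692 29.9999338388443
```

Call:
play_rows([
  {"x": 0, "y": 0, "z": 0.0005, "twist": 0},
  {"x": 0, "y": 0, "z": 0.001, "twist": 0},
  {"x": 0, "y": 0, "z": 0.0015, "twist": 0},
  {"x": 0, "y": 0, "z": 0.002, "twist": 0},
  {"x": 0, "y": 0, "z": 0.0024, "twist": 0},
  {"x": 0, "y": 0, "z": 0.0027, "twist": 0},
  {"x": 0, "y": 0, "z": 0.003, "twist": 0},
  {"x": 0, "y": 0, "z": 0.003, "twist": 0},
])

```text
time: 14.1
tool_pos: [480.7, -70.5, 183.7]
tcp_rot: [-3.142, -0.0, 1.296]
contact_force: [-0.1, -0.6, -0.6]
grip_width: 23.8
finger_force: 30.0
```

```bash
python3 st.py
```

```text
14.1 h [  5.47  39.74 183.65] F [ 0.02 -0.57 -0.65] M [-0.14  0.05  0.08] ydir -15.74 grip 23.84365370543981 29.99974876642227
```

Call:
play_rows([
  {"x": 0, "y": 0, "z": 0.0005, "twist": 0},
  {"x": 0, "y": 0, "z": 0.001, "twist": 0},
  {"x": 0, "y": 0, "z": 0.0015, "twist": 0},
  {"x": 0, "y": 0, "z": 0.002, "twist": 0},
  {"x": 0, "y": 0, "z": 0.002, "twist": 0},
  {"x": 0, "y": 0, "z": 0.002, "twist": 0},
  {"x": 0, "y": 0, "z": 0.002, "twist": 0},
  {"x": 0, "y": 0, "z": 0.002, "twist": 0},
])

```text
time: 14.9
tool_pos: [480.8, -70.6, 181.9]
tcp_rot: [3.141, -0.0, 1.296]
contact_force: [-2.0, 0.6, 3.8]
grip_width: 24.3
finger_force: 30.0
```

```bash
python3 st.py
```

```text
14.9 h [  5.58  39.73 181.87] F [-2.06  0.07  3.8 ] M [-0.08  0.21 -0.  ] ydir -15.73 grip 24.27734687924562 30.00058740377426
```

Call:
play_rows([
  {"x": 0, "y": 0, "z": -0.001, "twist": 0},
  {"x": 0, "y": -0.0006, "z": -0.001, "twist": 0},
  {"x": 0, "y": -0.0012, "z": -0.001, "twist": 0},
  {"x": 0, "y": -0.0018, "z": -0.001, "twist": 0},
  {"x": 0, "y": -0.0024, "z": -0.001, "twist": 0},
  {"x": 0, "y": -0.003, "z": -0.001, "twist": 0},
  {"x": 0, "y": -0.0036, "z": -0.001, "twist": 0},
  {"x": 0, "y": -0.004, "z": -0.001, "twist": 0},
])

```text
time: 15.7
tool_pos: [477.7, -69.7, 182.9]
tcp_rot: [3.139, -0.0, 1.296]
contact_force: [5.3, -1.4, -4.0]
grip_width: 24.1
finger_force: 30.0
```

```bash
python3 st.py
```

```text
15.7 h [  2.35  39.7  182.91] F [ 5.49  0.11 -3.96] M [-0.09 -1.15  0.01] ydir -15.74 grip 24.114701490329438 30.00507652759552
```

Call:
play_rows([
  {"x": 0, "y": -0.0005, "z": 0, "twist": 0},
  {"x": 0, "y": -0.001, "z": 0, "twist": 0},
  {"x": 0, "y": -0.0015, "z": 0, "twist": 0},
  {"x": 0, "y": -0.002, "z": 0, "twist": 0},
  {"x": 0, "y": -0.0025, "z": 0, "twist": 0},
  {"x": 0, "y": -0.003, "z": 0, "twist": 0},
  {"x": 0, "y": -0.0034, "z": 0, "twist": 0},
  {"x": 0, "y": -0.0034, "z": 0, "twist": 0},
])

```text
time: 16.5
tool_pos: [475.3, -69.1, 183.1]
tcp_rot: [3.137, -0.0, 1.296]
contact_force: [7.5, -1.8, -5.3]
grip_width: 24.0
finger_force: 30.0
```

```bash
python3 st.py
```

```text
16.5 h [-1.7000e-01  3.9650e+01  1.8313e+02] F [ 7.67  0.31 -5.32] M [-0.11 -1.79 -0.03] ydir -15.75 grip 23.96282444845972 30.0131356716156
```

Call:
play_rows([
  {"x": 0, "y": -0.0004, "z": 0.0004, "twist": 0},
  {"x": 0, "y": -0.0008, "z": 0.0008, "twist": 0},
  {"x": 0, "y": -0.0012, "z": 0.0012, "twist": 0},
  {"x": 0, "y": -0.0016, "z": 0.0015, "twist": 0},
  {"x": 0, "y": -0.002, "z": 0.0015, "twist": 0},
  {"x": 0, "y": -0.002, "z": 0.0015, "twist": 0},
  {"x": 0, "y": -0.0013, "z": 0.0015, "twist": 0},
  {"x": 0, "y": -0.0005, "z": 0.0015, "twist": 0},
])

```text
time: 17.3
tool_pos: [474.6, -68.8, 182.1]
tcp_rot: [3.137, -0.0, 1.296]
contact_force: [4.8, -1.0, 1.2]
grip_width: 23.6
finger_force: 30.0
```

```bash
python3 st.py
```

```text
17.3 h [ -0.9   39.71 182.15] F [4.87 0.29 1.22] M [-0.05 -1.02  0.01] ydir -15.74 grip 23.62481154259418 30.00550478696823
```

Call:
play_rows([
  {"x": 0, "y": 0, "z": 0.0005, "twist": 0},
  {"x": 0, "y": 0, "z": 0.001, "twist": 0},
  {"x": 0, "y": 0, "z": 0.0015, "twist": 0},
  {"x": 0, "y": 0, "z": 0.002, "twist": 0},
  {"x": 0, "y": 0, "z": 0.0025, "twist": 0},
  {"x": 0, "y": 0, "z": 0.003, "twist": 0},
  {"x": 0, "y": 0, "z": 0.0035, "twist": 0},
  {"x": 0, "y": 0, "z": 0.004, "twist": 0},
])

```text
time: 18.1
tool_pos: [474.4, -68.9, 178.1]
tcp_rot: [3.138, 0.0, 1.296]
contact_force: [4.9, -1.8, 2.8]
grip_width: 24.0
finger_force: 30.0
```

```bash
python3 st.py
```

```text
18.1 h [ -1.03  39.65 178.13] F [ 5.26 -0.44  2.77] M [-0.13 -1.27  0.02] ydir -15.74 grip 24.007095665283472 30.00961571931839
```

Call:
play_rows([
  {"x": 0, "y": 0.0003, "z": 0.0007, "twist": 0},
  {"x": 0, "y": 0.0006, "z": 0.0014, "twist": 0},
  {"x": 0, "y": 0.0006, "z": 0.0021, "twist": 0},
  {"x": 0, "y": 0.0006, "z": 0.0028, "twist": 0},
  {"x": 0, "y": 0.0006, "z": 0.0035, "twist": 0},
  {"x": 0, "y": 0.0006, "z": 0.0042, "twist": 0},
  {"x": 0, "y": 0.0006, "z": 0.0048, "twist": 0},
  {"x": 0, "y": 0.0006, "z": 0.0054, "twist": 0},
])

```text
time: 18.9
tool_pos: [474.4, -68.8, 172.7]
tcp_rot: [3.139, -0.0, 1.296]
contact_force: [4.2, -1.0, 3.9]
grip_width: 24.1
finger_force: 30.0
```

```bash
python3 st.py
```

```text
18.9 h [ -1.07  39.71 172.69] F [4.36 0.18 3.89] M [-0.07 -0.87 -0.02] ydir -15.73 grip 24.096267122619572 30.00440686941147
```

Call:
play_rows([
  {"x": 0, "y": 0.0003, "z": 0.0007, "twist": 0},
  {"x": 0, "y": 0.0005, "z": 0.0014, "twist": 0},
  {"x": 0, "y": 0.0005, "z": 0.0021, "twist": 0},
  {"x": 0, "y": 0.0005, "z": 0.0028, "twist": 0},
  {"x": 0, "y": 0.0005, "z": 0.0035, "twist": 0},
  {"x": 0, "y": 0.0005, "z": 0.0042, "twist": 0},
  {"x": 0, "y": 0.0005, "z": 0.0049, "twist": 0},
  {"x": 0, "y": 0.0005, "z": 0.0056, "twist": 0},
])

```text
time: 19.7
tool_pos: [474.3, -68.7, 166.8]
tcp_rot: [3.141, -0.0, 1.296]
contact_force: [1.8, -1.3, 9.9]
grip_width: 23.9
finger_force: 30.0
```

```bash
python3 st.py
```

```text
19.7 h [ -1.16  39.76 166.77] F [ 2.09 -0.78  9.92] M [-0.09 -0.43  0.01] ydir -15.73 grip 23.90221218479729 30.00343233346939
```

Call:
play_rows([
  {"x": 0, "y": 0, "z": 0.0007, "twist": 0},
  {"x": 0, "y": 0, "z": 0.0014, "twist": 0},
  {"x": 0, "y": 0, "z": 0.0021, "twist": 0},
  {"x": 0, "y": 0, "z": 0.0028, "twist": 0},
  {"x": 0, "y": 0, "z": 0.0035, "twist": 0},
  {"x": 0, "y": 0, "z": 0.0042, "twist": 0},
  {"x": 0, "y": 0, "z": 0.0049, "twist": 0},
  {"x": 0, "y": 0, "z": 0.0056, "twist": 0},
])

```text
time: 20.5
tool_pos: [474.4, -68.7, 161.4]
tcp_rot: [3.141, -0.0, 1.296]
contact_force: [2.7, -0.8, 7.7]
grip_width: 23.8
finger_force: 30.0
```

```bash
python3 st.py
```

```text
20.5 h [ -1.12  39.76 161.36] F [ 2.84 -0.03  7.73] M [-0.05 -0.5  -0.06] ydir -15.73 grip 23.829721751626746 30.002541840076447
```

Call:
play_rows([
  {"x": 0, "y": 0, "z": 0.0007, "twist": 0},
  {"x": 0, "y": 0, "z": 0.0014, "twist": 0},
  {"x": 0, "y": 0, "z": 0.0021, "twist": 0},
  {"x": 0, "y": 0, "z": 0.0028, "twist": 0},
  {"x": 0, "y": 0, "z": 0.0035, "twist": 0},
  {"x": 0, "y": 0, "z": 0.0042, "twist": 0},
  {"x": 0, "y": 0, "z": 0.0049, "twist": 0},
  {"x": 0, "y": 0, "z": 0.0056, "twist": 0},
])

```text
time: 21.3
tool_pos: [474.2, -68.7, 154.8]
tcp_rot: [-3.142, -0.0, 1.296]
contact_force: [5.3, -1.4, 1.4]
grip_width: 23.9
finger_force: 30.0
```

```bash
python3 st.py
```

```text
21.3 h [ -1.29  39.71 154.82] F [5.43 0.12 1.44] M [-0.07 -1.   -0.  ] ydir -15.74 grip 23.928127033030655 30.003537833690643
```

Call:
play_rows([
  {"x": 0, "y": 0.0003, "z": 0.001, "twist": 0},
  {"x": 0, "y": 0.0006, "z": 0.002, "twist": 0},
  {"x": 0, "y": 0.0006, "z": 0.003, "twist": 0},
  {"x": 0, "y": 0.0006, "z": 0.004, "twist": 0},
  {"x": 0, "y": 0.0006, "z": 0.0048, "twist": 0},
  {"x": 0, "y": 0.0006, "z": 0.0055, "twist": 0},
  {"x": 0, "y": 0.0006, "z": 0.006, "twist": 0},
  {"x": 0, "y": 0.0006, "z": 0.006, "twist": 0},
])

```text
time: 22.1
tool_pos: [474.5, -68.7, 148.7]
tcp_rot: [-3.141, -0.0, 1.296]
contact_force: [1.5, -0.9, -0.1]
grip_width: 23.7
finger_force: 30.0
```

```bash
python3 st.py
```

```text
22.1 h [ -1.03  39.77 148.72] F [ 1.64 -0.47 -0.06] M [-0.08 -0.5   0.05] ydir -15.73 grip 23.70526412810186 30.000362992286682
```

Call:
play_rows([
  {"x": 0, "y": 0.0002, "z": 0.0005, "twist": 0},
  {"x": 0, "y": 0.0002, "z": 0.001, "twist": 0},
  {"x": 0, "y": 0.0002, "z": 0.0014, "twist": 0},
  {"x": 0, "y": 0.0002, "z": 0.0017, "twist": 0},
  {"x": 0, "y": 0.0002, "z": 0.0017, "twist": 0},
  {"x": 0, "y": 0.0002, "z": 0.0017, "twist": 0},
  {"x": 0, "y": 0.0002, "z": 0.0017, "twist": 0},
  {"x": 0, "y": 0.0002, "z": 0.0017, "twist": 0},
])

```text
time: 22.9
tool_pos: [474.7, -68.8, 147.2]
tcp_rot: [-3.141, -0.0, 1.296]
contact_force: [0.1, 0.2, 1.4]
grip_width: 24.1
finger_force: 30.0
```

```bash
python3 st.py
```

```text
22.9 h [ -0.8   39.75 147.19] F [0.08 0.27 1.35] M [-0.08  0.19  0.02] ydir -15.73 grip 24.10873903697673 30.00028520822525
```

Call:
play_rows([
  {"x": 0, "y": 0, "z": 0, "twist": 0},
  {"x": 0, "y": 0, "z": 0, "twist": 0},
  {"x": 0, "y": 0, "z": 0, "twist": 0},
  {"x": 0, "y": 0, "z": 0, "twist": 0},
  {"x": 0, "y": 0, "z": 0, "twist": 0},
  {"x": 0, "y": 0, "z": -0.01, "twist": 0},
  {"x": 0, "y": 0, "z": -0.03, "twist": 0},
  {"x": 0, "y": 0, "z": -0.06, "twist": 0},
], jaw=0.45)

```text
time: 23.7
tool_pos: [474.2, -68.7, 207.5]
tcp_rot: [-3.139, -0.0, 1.296]
contact_force: [0.6, -0.4, -0.2]
grip_width: 50.8
finger_force: 0.0
```

Call:
play_rows([
  {"x": -0.01, "y": 0, "z": -0.03, "twist": 0},
  {"x": -0.03, "y": 0, "z": -0.06, "twist": 0},
  {"x": -0.05, "y": 0, "z": -0.06, "twist": 0},
  {"x": -0.06, "y": 0, "z": -0.06, "twist": 0},
  {"x": -0.06, "y": 0, "z": -0.06, "twist": 0},
  {"x": -0.06, "y": 0, "z": -0.06, "twist": 0},
  {"x": -0.06, "y": 0, "z": -0.06, "twist": 0},
  {"x": -0.06, "y": 0, "z": -0.06, "twist": 0},
])

```text
time: 24.5
tool_pos: [458.7, -126.0, 266.9]
tcp_rot: [-3.141, -0.0, 1.297]
contact_force: [0.2, -0.4, -0.1]
grip_width: 50.4
finger_force: 0.0
```

```bash
python3 st.py
python3 - <<'E'
from h import *
snap('wrist','w8'); snap('scene','s8')
a=cv2.imread('raw_w8.png')[60:260,150:400];b=cv2.imread('raw_s8.png')[150:230,190:260]
o=np.hstack([cv2.resize(a,(460,368),interpolation=3),cv2.resize(b,(322,368),interpolation=3)]);cv2.imwrite('pics/fin.png',o)
E
```

```text
24.5 h [ -0.73 -19.62 266.91] F [ 0.33 -0.37 -0.09] M [-0.09 -0.01 -0.01] ydir -15.69 grip 50.39848139801402 0.0
```

View pics/fin.png

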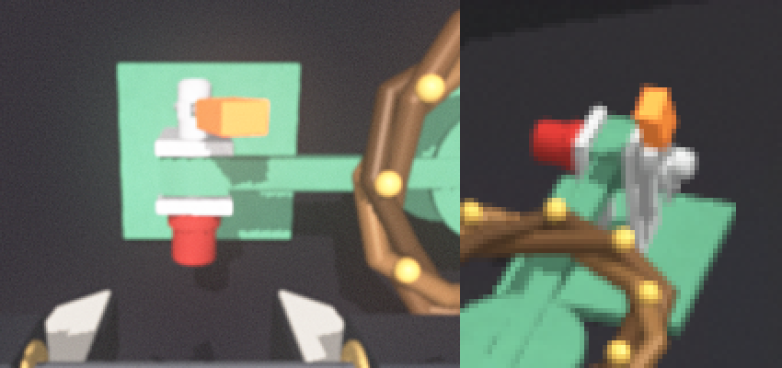

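The final view shows the knob seated against the cheek, but the clip's tab sits at crop (197–270, 97–137), right of the pin, so it is leaning to +x. I'll measure that.

Run:
```python
from h import *
W=cam('w8');s=250/460
f=lambda u,v,z: toh(onz(W,np.array([150+u*s,60+v*200/368]),z)).round(1)
for z in (155,150,145): print(z,f(217,100,z),f(217,134,z),f(269,100,z),f(269,136,z))
print('pin axis',f(177,90,88),f(210,90,88),'hole y?',f(190,104,94),'low tab left',f(197,100,119),f(197,134,119))
best=None
def pts(t,ax,s0):
    r=R.from_euler('y',t,degrees=True)
    P=np.array([[x,y,z] for x,y,z in((-12,8,70-s0),(-12,8,70-s0),(12,8,70-s0),(12,-8,70-s0),(-12,-8,70-s0))])
    P=np.array([[-12,8,34],[-12,8,70],[12,8,70],[12,-8,70],[-12,-8,70],[-12,-8,34]],float);P[:,2]+=s0
    return ((proj(W,hol(r.apply(P)+[ax,39.8,85]))-[150,60])/[s,200/368]).round(0)
for t in(0,10,15,20,25,30): print(t,pts(t,-1,0).tolist())
S=cam('s8')
g=lambda t:((proj(S,hol(R.from_euler('y',t,degrees=True).apply([[0,0,70],[0,0,34],[0,0,-32]])+[-1,39.8,85]))-[190,150])*4.6+[460,0]).round(0).tolist()
for t in (0,15,30):print(t,g(t))
```

```text
155 [  9.4  47.7 155. ] [  9.6  32.5 155. ] [ 32.8  47.7 155. ] [ 33.5  31.6 155. ]
150 [  9.6  47.5 150. ] [  9.8  32.  150. ] [ 33.5  47.5 150. ] [ 34.2  31.1 150. ]
145 [  9.8  47.3 145. ] [ 10.   31.5 145. ] [ 34.2  47.3 145. ] [ 34.9  30.6 145. ]
pin axis [-10.7  50.6  88. ] [ 8.1 50.6 88. ] hole y? [-3.2 43.1 94. ] low tab left [  0.6  46.2 119. ] [  0.6  28.9 119. ]
0 [[171.0, 97.0], [167.0, 100.0], [221.0, 100.0], [220.0, 136.0], [168.0, 136.0], [171.0, 128.0]]
10 [[182.0, 97.0], [195.0, 100.0], [246.0, 99.0], [245.0, 135.0], [195.0, 136.0], [183.0, 129.0]]
15 [[189.0, 97.0], [208.0, 100.0], [258.0, 99.0], [257.0, 134.0], [208.0, 136.0], [189.0, 129.0]]
20 [[195.0, 97.0], [222.0, 100.0], [270.0, 99.0], [268.0, 134.0], [221.0, 136.0], [195.0, 129.0]]
25 [[201.0, 97.0], [235.0, 100.0], [280.0, 99.0], [278.0, 133.0], [234.0, 135.0], [201.0, 129.0]]
30 [[207.0, 97.0], [248.0, 99.0], [289.0, 98.0], [287.0, 132.0], [247.0, 135.0], [207.0, 129.0]]
0 [[662.0, 75.0], [665.0, 120.0], [669.0, 198.0]]
15 [[653.0, 95.0], [661.0, 130.0], [673.0, 190.0]]
30 [[646.0, 119.0], [657.0, 141.0], [677.0, 179.0]]
```

```bash
cat > tab.py <<'E'
from h import *
def blob(n):
    im=cv2.imread(f'raw_{n}.png');h=cv2.cvtColor(im,cv2.COLOR_BGR2HSV).astype(int)
    m=((h[...,0]<25)&(h[...,0]>8)&(h[...,1]>120)&(h[...,2]>180)).astype(np.uint8)
    m[:, 305:]=0;m[:,:200]=0;m[:90]=0;m[160:]=0
    k,l,s,c=cv2.connectedComponentsWithStats(m);i=1+np.argmax(s[1:,4]);return s[i],c[i]
def tilt(n):
    W=cam(n);s,c=blob(n)
    P=np.array([[x,y,z] for x in(-12,12) for y in(-8,8) for z in(34,70)],float)
    def box(t):
        q=proj(W,hol(R.from_euler('y',t,degrees=True).apply(P)+[-1,39.8,85]));return np.r_[q.min(0),q.max(0)]
    b=np.array([s[0],s[1],s[0]+s[2],s[1]+s[3]])
    e=[(abs(box(t)-b)[[0,2]].sum(),t) for t in np.arange(-40,41,1.)]
    print('box',b,'tilt by box',min(e),'left',min((abs(box(t)-b)[0],t) for t in np.arange(-40,41,1.)),'right',min((abs(box(t)-b)[2],t) for t in np.arange(-40,41,1.)))
if __name__=='__main__':
    import sys
    if len(sys.argv)>2: snap('wrist',sys.argv[1])
    tilt(sys.argv[1])
E
python3 tab.py w8
```

```text
box [257 113 295 134] tilt by box (np.float64(2.217255767540337), np.float64(19.0)) left (np.float64(0.08441734728091888), np.float64(22.0)) right (np.float64(0.33303443407180566), np.float64(19.0))
```

Call:
play_rows([
  {"x": 0.02, "y": 0.006, "z": 0, "twist": 0},
  {"x": 0.045, "y": 0.013, "z": 0, "twist": 0},
  {"x": 0.0595, "y": 0.018, "z": 0, "twist": 0},
  {"x": 0.0595, "y": 0.018, "z": 0.02, "twist": 0},
  {"x": 0.0595, "y": 0.018, "z": 0.05, "twist": 0},
  {"x": 0.0595, "y": 0.018, "z": 0.08, "twist": 0},
  {"x": 0.0595, "y": 0.018, "z": 0.1, "twist": 0},
  {"x": 0.0595, "y": 0.018, "z": 0.117, "twist": 0},
], jaw=0.35)

```text
time: 25.4
tool_pos: [491.7, -73.8, 148.9]
tcp_rot: [-3.14, -0.0, 1.297]
contact_force: [-0.2, -0.1, -0.6]
grip_width: 59.7
finger_force: 0.0
```

```bash
python3 st.py
```

```text
25.4 h [ 16.97  39.57 148.88] F [-0.17 -0.19 -0.59] M [-0.14  0.08  0.03] ydir -15.71 grip 59.68639283595339 0.0
```

Call:
play_rows([
  {"x": 0, "y": -0.006, "z": 0, "twist": 0},
  {"x": 0, "y": -0.011, "z": 0, "twist": 0},
  {"x": 0, "y": -0.015, "z": 0, "twist": 0},
  {"x": 0, "y": -0.019, "z": 0, "twist": 0},
  {"x": 0, "y": -0.023, "z": 0, "twist": 0},
  {"x": 0, "y": -0.027, "z": 0, "twist": 0},
  {"x": 0, "y": -0.031, "z": 0, "twist": 0},
  {"x": 0, "y": -0.034, "z": 0, "twist": 0},
])

```text
time: 26.2
tool_pos: [459.3, -65.0, 150.5]
tcp_rot: [3.141, -0.0, 1.296]
contact_force: [1.1, -0.6, 1.3]
grip_width: 59.5
finger_force: 0.5
```

```bash
python3 st.py
```

```text
26.2 h [-16.63  39.23 150.54] F [ 1.22 -0.28  1.26] M [-0.05 -0.13  0.05] ydir -15.74 grip 59.52320159528879 0.49627164378762245
```

Call:
play_rows([
  {"x": 0, "y": -0.001, "z": 0, "twist": 0},
  {"x": 0, "y": -0.002, "z": 0, "twist": 0},
  {"x": 0, "y": -0.003, "z": 0, "twist": 0},
  {"x": 0, "y": -0.004, "z": 0, "twist": 0},
  {"x": 0, "y": 0, "z": 0, "twist": 0},
  {"x": 0, "y": 0.01, "z": 0, "twist": 0},
  {"x": 0, "y": 0.017, "z": 0, "twist": 0},
  {"x": 0, "y": 0.017, "z": 0, "twist": 0},
])

```text
time: 27.0
tool_pos: [476.8, -70.0, 150.1]
tcp_rot: [3.142, -0.0, 1.296]
contact_force: [-0.3, 1.0, 0.7]
grip_width: 59.6
finger_force: 0.0
```

Call:
play_rows([
  {"x": 0, "y": 0, "z": -0.03, "twist": 0},
  {"x": 0, "y": 0, "z": -0.07, "twist": 0},
  {"x": -0.02, "y": 0, "z": -0.1, "twist": 0},
  {"x": -0.045, "y": 0, "z": -0.116, "twist": 0},
  {"x": -0.06, "y": 0, "z": -0.116, "twist": 0},
  {"x": -0.06, "y": 0, "z": -0.116, "twist": 0},
  {"x": -0.06, "y": 0, "z": -0.116, "twist": 0},
  {"x": -0.06, "y": 0, "z": -0.116, "twist": 0},
])

```text
time: 27.8
tool_pos: [459.4, -126.7, 265.7]
tcp_rot: [-3.14, -0.001, 1.297]
contact_force: [0.8, -0.7, -0.1]
grip_width: 59.7
finger_force: 0.0
```

```bash
python3 st.py; python3 tab.py w9 s
```

```text
27.8 h [ 1.2000e-01 -2.0090e+01  2.6574e+02] F [ 0.94 -0.49 -0.12] M [-0.09  0.04 -0.  ] ydir -15.71 grip 59.74828970897292 0.0
box [253 115 287 138] tilt by box (np.float64(2.8577648965472804), np.float64(13.0)) left (np.float64(0.07297934207500134), np.float64(17.0)) right (np.float64(0.11533362655455903), np.float64(13.0))
```

Call:
play_rows([
  {"x": 0.02, "y": 0.004, "z": 0, "twist": 0},
  {"x": 0.045, "y": 0.008, "z": 0, "twist": 0},
  {"x": 0.06, "y": 0.008, "z": 0, "twist": 0},
  {"x": 0.06, "y": 0.008, "z": 0.02, "twist": 0},
  {"x": 0.06, "y": 0.008, "z": 0.05, "twist": 0},
  {"x": 0.06, "y": 0.008, "z": 0.08, "twist": 0},
  {"x": 0.06, "y": 0.008, "z": 0.1, "twist": 0},
  {"x": 0.06, "y": 0.008, "z": 0.116, "twist": 0},
])

```text
time: 28.65
tool_pos: [482.9, -70.8, 148.6]
tcp_rot: [-3.139, -0.0, 1.297]
contact_force: [0.5, 0.5, 0.3]
grip_width: 59.6
finger_force: 0.0
```

Call:
play_rows([
  {"x": 0, "y": -0.006, "z": 0, "twist": 0},
  {"x": 0, "y": -0.012, "z": 0, "twist": 0},
  {"x": 0, "y": -0.018, "z": 0, "twist": 0},
  {"x": 0, "y": -0.023, "z": 0, "twist": 0},
  {"x": 0, "y": -0.028, "z": 0, "twist": 0},
  {"x": 0, "y": -0.032, "z": 0, "twist": 0},
  {"x": 0, "y": -0.036, "z": 0, "twist": 0},
  {"x": 0, "y": -0.04, "z": 0, "twist": 0},
])

```text
time: 29.45
tool_pos: [445.0, -61.0, 150.6]
tcp_rot: [3.141, -0.0, 1.296]
contact_force: [1.4, -0.6, 2.0]
grip_width: 59.7
finger_force: 1.0
```

```bash
python3 st.py
```

```text
29.45 h [-31.47  39.21 150.63] F [ 1.48 -0.2   1.97] M [-0.13 -0.29  0.02] ydir -15.74 grip 59.738197048297415 0.9896778222173452
```

Back off to +x, lift clear, and check.

Call:
play_rows([
  {"x": 0, "y": 0.004, "z": 0, "twist": 0},
  {"x": 0, "y": 0.01, "z": 0, "twist": 0},
  {"x": 0, "y": 0.02, "z": 0, "twist": 0},
  {"x": 0, "y": 0.028, "z": 0, "twist": 0},
  {"x": 0, "y": 0.03, "z": 0, "twist": 0},
  {"x": 0, "y": 0.03, "z": 0, "twist": 0},
  {"x": 0, "y": 0.03, "z": -0.01, "twist": 0},
  {"x": 0, "y": 0.03, "z": -0.03, "twist": 0},
])

```text
time: 30.25
tool_pos: [472.8, -68.8, 179.9]
tcp_rot: [-3.138, -0.0, 1.296]
contact_force: [0.5, -0.1, 1.2]
grip_width: 59.5
finger_force: 0.0
```

Call:
play_rows([
  {"x": 0, "y": 0, "z": -0.03, "twist": 0},
  {"x": 0, "y": 0, "z": -0.06, "twist": 0},
  {"x": -0.02, "y": 0, "z": -0.085, "twist": 0},
  {"x": -0.045, "y": 0, "z": -0.086, "twist": 0},
  {"x": -0.06, "y": 0, "z": -0.086, "twist": 0},
  {"x": -0.06, "y": 0, "z": -0.086, "twist": 0},
  {"x": -0.06, "y": 0, "z": -0.086, "twist": 0},
  {"x": -0.06, "y": 0, "z": -0.086, "twist": 0},
])

```text
time: 31.05
tool_pos: [457.6, -126.2, 266.4]
tcp_rot: [-3.141, -0.0, 1.297]
contact_force: [-0.4, -0.1, -0.1]
grip_width: 59.6
finger_force: 0.0
```

```bash
python3 st.py; python3 tab.py w10 s
```

```text
31.05 h [ -1.78 -20.1  266.42] F [-0.3  -0.23 -0.07] M [-0.1   0.02  0.02] ydir -15.71 grip 59.58489487780046 0.0
box [229 117 263 139] tilt by box (np.float64(0.5355658500944287), np.float64(-9.0)) left (np.float64(0.22501072782989695), np.float64(-9.0)) right (np.float64(0.31055512226453175), np.float64(-9.0))
```

Run:
```python
from h import *
for n in('w8','w10'):
    h=cv2.cvtColor(cv2.imread(f'raw_{n}.png'),cv2.COLOR_BGR2HSV).astype(int)
    m=((h[...,0]<6)|(h[...,0]>174))&(h[...,1]>170)&(h[...,2]>110);m[:165]=0;m[215:]=0;m[:,:230]=0;m[:,285:]=0
    v,u=np.nonzero(m);W=cam(n);print(n,u.min(),u.max(),v.min(),v.max(),toh(onz(W,[u.mean(),v.max()+.5],85)).round(1))
import tab
W=cam('w10');s,c=tab.blob('w10');b=np.array([s[0],s[1],s[0]+s[2],s[1]+s[3]])
P=np.array([[x,y,z] for x in(-12,12) for y in(-8,8) for z in(34,70)],float)
for dz in(-8,-4,0,4,8,12):
  r=[]
  for t in np.arange(-20,6,1.):
    q=proj(W,hol(R.from_euler('y',t,degrees=True).apply(P+[0,0,dz])+[-1,39.8,85]));r.append((abs(np.r_[q.min(0),q.max(0)]-b).sum().round(2),t))
  print(dz,min(r))
```

```text
w8 243 261 179 202 [ -3.  -54.8  85. ]
w10 244 265 178 202 [ -2.9 -55.1  85. ]
-8 (np.float64(12.43), np.float64(-11.0))
-4 (np.float64(11.65), np.float64(-10.0))
0 (np.float64(11.16), np.float64(-9.0))
4 (np.float64(10.99), np.float64(-8.0))
8 (np.float64(9.93), np.float64(-8.0))
12 (np.float64(9.09), np.float64(-7.0))
```

```bash
python3 -c "
from plant import bot
print(bot.close_job())"
```

```text
the job is handed in; nothing more can be done
None
```

The pin is pushed home and the clip's leg is through it. The push force rose to about 10 N and then fell to almost nothing, so I take the bow to have sprung over, though I did not see it directly. On release the clip leaned about 19°, so I nudged it back. It now stands about 9° from upright, the gripper is clear, and the job is handed in at about 31 s of the 72 s allowed.

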